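# Snap a hook clip on to the sprung tool rail and dock it at the collar

## Task

Pick up the loose hook clip and, in the open stretch of the tool rail, push it straight down, gently, until its sprung arms snap right over the bar and it sits fully home and upright; stop pushing as soon as it snaps. Then slide it along the rail, hook end trailing, until the collar's tongue is in its pocket and it rests against the collar. Do not force the rail down on to its stops or push hard on the collar, leave the other things on the bench where they are, and let go of the clip.

Things in the scene. Friction and masses are not known exactly. Their poses are not given: they have to be found in the camera images.
- clip: the loose hook clip, standing on its feet on the bench, 72 mm tall, about 0.1 kg (varies). A black block on two sprung steel arms (at +x and -x). Origin: under the feet, mid footprint; z up; y = direction of the bar it clips on to. 26 mm long in y (ends at y = -13 and +13), 40 mm across the feet in x
- clip_grip (a point): where to grip: centre of the clip's block, 57 mm above its feet. The block is 26 x 26 mm in x and y with plain parallel sides from 30 to 72 mm above the feet. Grip across x (the hook is in the way across y), fingertips not below 37 mm above the feet, as the arms move below. Axes as the clip's
- clip_bore (a point): point of the clip 20 mm above its feet: the bar's axis lies here when the bar is fully home on the clip's flat seat, 10 mm above. The lips that snap under the bar are 6 mm below this point, 16 mm apart; each spreads about 2 mm to let the bar pass. Below them the arms flare to a lead-in mouth 30 mm wide at the feet. Axes as the clip's
- clip_pocket (a point): centre of the pocket's mouth in the clip's -y end, 42 mm above the feet. The pocket is 16 mm wide (x), 14 mm high, 21 mm deep along +y, closed at its +y end
- clip_hook (a point): tip of the steel wire hook that sticks out of the clip's +y end: 34 mm along +y, 66 mm above the feet. The wire is 4 mm thick and leaves the block 56 mm above the feet
- stand: fixed wooden board 70 x 360 x 15 mm with a 116 mm tall, 36 mm wide aluminium guide post at each end (y = -155 and +155 mm). Origin: centre of the board's underside; y along the rail, z up
- rail: plain steel bar, 20 mm across, 310 mm between the posts; origin at its middle, on its axis, 95 mm above the bench when not loaded; y along the bar. It rides on springs in the posts and sinks under a push: about 1 N starts it, then 0.8 N per mm, solid stop 24 mm down. It does not tilt, turn or move sideways. Never push it more than 20 mm down (about 17 N)
- collar: aluminium block 30 x 18 x 44 mm (x, y, z) clamped on the rail towards its -y end, sinks with the rail. Origin: on the rail's axis at the block's +y face; it fills y -18 to 0, z -14 to +30 mm; y along the rail. Butted against this face, the clip's clip_bore is 13 mm along +y from here. Keep the clip's push on it under 25 N
- tongue_tip (a point): tip of the collar's steel tongue, 8 mm wide, 7 mm high: it sticks out of the collar's +y face 16 mm along +y, 22 mm above the rail's axis, and goes into the clip's pocket with 3 to 4 mm play all round. It blocks pushing the clip down with its middle less than 30 mm from the collar's face
- rail_open (a point): point on the rail's axis in its open stretch, 30 mm along +y from its middle: the clip can be pushed on here. The push rises to some 10 to 16 N (friction varies) while the rail sinks; then the arms snap over, the push drops sharply and the rail springs up into the clip. Stop there: once snapped, the rail must not be pushed 13 mm down. The clip slides along the rail with 3 to 10 N
- flux_jar: bystander: a small lidded jar, 40 mm across, 60 mm tall; origin at its underside
- bench_block: bystander: a bare steel bench block, 50 x 50 x 30 mm, 0.6 kg; origin at its underside
- spool: bystander: a red flanged spool, 64 mm across, 32 mm tall; origin at its underside
- bowl: bystander: a small white ceramic bowl, 90 mm across, 35 mm tall; origin at its underside
- hammer: bystander: a hammer lying flat
- driver: bystander: a screwdriver lying flat
- ring_box: bystander: a small cardboard box, 60 x 45 x 30 mm; origin at its underside
There are look-alikes about, which are no part of the job. What is meant by the clip is not blue, and is the larger of those in its own colour.

How it is judged:
On the way, in this order (a step that is already met when the one before it is completed fails the run):
1. the clip is snapped on the rail, fully home and upright, clear of the collar's tongue (x of clip_bore in the frame of collar between -0.0025 and 0.0025 m and z of clip_bore in the frame of collar between -0.002 and 0.002 m and angle between clip's own z axis and vertical below 0.14 rad and angle between the y axis of clip and the y axis of collar, either way round below 0.14 rad and y of clip_bore in the frame of collar above 0.029 m), for 0.2 s.
2. the clip, still snapped on, rests against the collar with the tongue in its pocket (x of clip_bore in the frame of collar between -0.0025 and 0.0025 m and z of clip_bore in the frame of collar between -0.002 and 0.002 m and angle between clip's own z axis and vertical below 0.14 rad and angle between the y axis of clip and the y axis of collar, either way round below 0.14 rad and y of clip_bore in the frame of collar between 0.01 and 0.0155 m and y of clip_hook in the frame of collar above 0.02 m), for 0.2 s.
At the end, for the whole second after the job is handed in: The clip is on the rail, fully home (bore within 2.5 mm sideways and 2 mm in height of the rail's axis), upright and in line with the rail within 0.14 rad, its tongue end against the collar's face (gap under 2.5 mm) and the hook pointing away from the collar, let go and at rest (all of step 2 and linear speed of clip below 0.02 m/s); the robot touches nothing.
It fails at once if the rail is forced more than 20 mm down, almost on to its stops (z of rail in the frame of stand below 0.075 m).
It fails at once if the clip, already snapped home, is still pushed on until the rail is 13 mm down (z of clip_bore in the frame of rail below 0.0015 m and z of rail in the frame of stand below 0.082 m).
It fails at once if the clip presses on the collar with more than 25 N (contact force between clip and collar above 25 N).
It fails at once if another thing on the bench is moved more than 30 mm (distance of any of flux_jar, bench_block, spool, bowl, hammer, driver, ring_box from where it was at the start of the episode above 0.03 m).
It also fails if it takes over 72 s, if anything falls off the work surface, if the arm or the gripper's body presses on something with over 40 N, if the wrist force passes 120 N, or if a joint passes its speed limit or range.

## Robot

A 7-joint arm with a two-finger parallel gripper is mounted at the origin on the work surface. World frame = base frame: x ahead of the robot, y to its left, z up, the work surface at z = 0. Lengths are in m, angles in rad, forces in N, time in s.
With the tool pointing down it reaches from about 0.4 to 0.875 m from the base axis. Payload 19.3 kg.
Tool frame: the origin (TCP) lies midway between the tips of the shut fingers; the grasp point (between the pads) lies 19 mm behind it; x points along the fingers, y is the direction in which the jaws open and shut, and the axes are right-handed (so a half turn about x gives the same grasp; the last joint's range is limited). The gripper opens to 85 mm and grips with 20 to 120 N. Pads are 22 mm wide; open, the fingers measure 114 mm over their backs; the gripper's body (76 mm by 85 mm) begins 54 mm behind the grasp point. The pads swing forward as they close: fully open they stand 13 mm farther back than shut.
Start: joints at [1.185, 0.521, -0.036, 1.599, 0.021, 1.021, -0.113], TCP at [0.194, -0.594, 0.231] pointing down, gripper open.
Joint ranges: [-2.91, 2.91], [-0.3, 2.13], [-1.5, 1.42], [0.17, 2.43], [-1.26, 4.41], [0.16, 1.93], [-2.52, 2.52]. Speed limits (rad/s): [1.89, 1.89, 2.39, 2.39, 3.01, 3.01, 3.01].

## Interface

Orientations are given as [roll, pitch, yaw] about the fixed x, y, z axes, in that order (R = Rz(yaw) Ry(pitch) Rx(roll)).
In Python, from workcell import telemetry, vision, workorder gives the robot as it stands. The module is installed in compiled form; this text tells all that it offers.
- The arm moves only by the tool play_rows, never from a script. Its argument "deltas" is a list of rows, each a list of 7 numbers: the shift along the world's x, y, z in mm, then the turn, a rotation vector about the world's x, y, z in degrees, then the finger opening in mm, from 0 to 85.4. In form: [[x, y, z, wx, wy, wz, jaw], ...]. A call has 1 to 8 rows; each row shifts and turns the commanded pose from where the row before left it; what a row does not reach is not made up. A row lasts 1/8 s, in which the tool goes at most 62.5 mm and 10.7 degrees, less where a joint would pass 70% of its speed; a pose out of reach is approached as far as the arm can. A call with a gripper value outside its range is refused whole. The fingers move at their own pace and stop on an object; "grip_force" is the grip in N (left out, the last holds). Time passes only in rows, so rows that do not move let the fingers close. It gives the time, the measured TCP pose, the force and the opening at its end, in the units of the state.
- telemetry.observe(): the state, without advancing time (a new reading comes with each control period).
- vision.grab_frame(name): name is "scene" or "top"; returns the picture (480x640x3 uint8, red, green, blue); there is no depth.
- vision.camera_info(name): a dict with "mtx" (3x3 intrinsics, pixels), "rvec" (rotation vector, rad) and "tvec" (3), from world to camera coordinates, as OpenCV has them. Camera axes: x right, y down, z forward; pixel columns grow to the right and rows downward; lengths in m; the calibration is good to about 2 mm. A picture is of the moment at which its call begins. camera_info takes no time and is no camera call.
- workorder.job_done(): hands the job in, once; it reports no verdict.
The state is a dict: "clock": time; "qpos": joint angles; "qd": joint speeds; "joint_efforts": joint torques, N m; "position": TCP position; "tool_rot": TCP orientation; "force": force on the tool from outside, world axes, zero at the start; "moment": the same for the moment, N m; "grip_width": finger opening in m.
Only numpy, scipy, OpenCV 4.12 (cv2) and the standard library are available. Lean on these libraries where they do the work, as an engineer would, in place of code of your own. Each camera call takes 0.05 s, during which the arm holds its last target. There are 200 camera calls.

## Working session

There is one attempt and no reset: what is moved stays moved. The work goes in short steps, Python scripts to look and compute and a tool call to move; the robot and the scene stay as the last step left them, time stands still between calls to the robot, and variables do not carry over. Pictures are saved under pics/ and viewed, about 8 in all and at most 12, crops included, and the job is handed in when it is done.

Besides the shell and the picture viewer there is one more tool, called after "Call:" in YAML: its name, and indented under it one key for each argument. play_rows: Moves the arm, as the interface text tells. Its arguments: {"type":"object","properties":{"deltas":{"type":"array","items":{"type":"array","items":{"type":"number"}}},"grip_force":{"type":"number"}},"required":["deltas"]}

```bash
mkdir -p pics; python3 - <<'E'
from workcell import telemetry, vision
import cv2
for n in("scene","top"):
    cv2.imwrite(f"pics/{n}0.png",vision.grab_frame(n)[:,:,::-1]); c=vision.camera_info(n); print(n,c)
print(telemetry.observe())
E
```

```text
scene {'mtx': array([[495.31353923,   0.        , 318.38383263],
       [  0.        , 495.31353923, 242.67465803],
       [  0.        ,   0.        ,   1.        ]]), 'rvec': array([ 1.54106916,  2.17935554, -0.74731027]), 'tvec': array([ 0.17615999, -0.39074579,  1.37033117])}
top {'mtx': array([[488.15898203,   0.        , 327.56724411],
       [  0.        , 488.15898203, 239.20876538],
       [  0.        ,   0.        ,   1.        ]]), 'rvec': array([ 2.15629423, -2.19390908,  0.08420678]), 'tvec': array([0.00576215, 0.59166541, 1.05238185])}
{'clock': 0.1, 'qpos': array([ 1.18478555,  0.52194232, -0.03633167,  1.59992905,  0.02119553,
        1.02110711, -0.11280858]), 'qd': array([ 4.63106595e-04, -1.73176948e-03,  2.99120541e-04,  5.08866965e-04,
        6.17463680e-05, -1.04103865e-03, -4.17086172e-04]), 'joint_efforts': array([ 4.74570435e-03, -9.28490353e+01,  1.98455192e+00, -3.70532370e+01,
        1.80281710e-02,  5.30918391e-03,  1.78272535e-05]), 'position': array([ 0.19399768, -0.59382043,  0.23079863]), 'tool_rot': array([-1.50695908,  1.56979527,  1.95042573]), 'force': array([ 0.65224983, -0.15605235, -0.7735689 ]), 'moment': array([-0.05479399, -0.06122363,  0.00894896]), 'grip_width': 0.08508786787130394}
```

View pics/scene0.png

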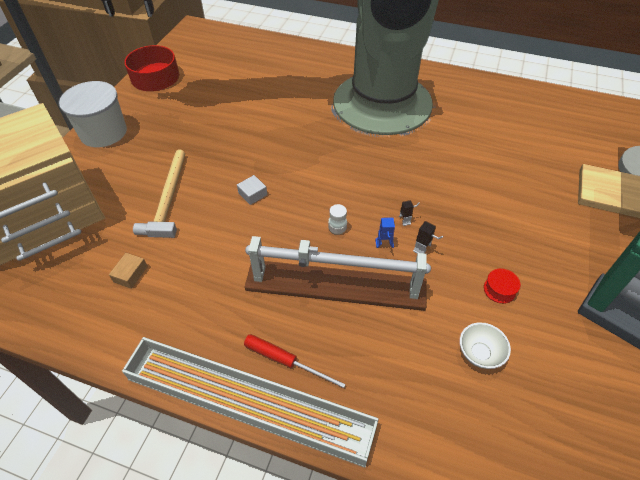

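View pics/top0.png

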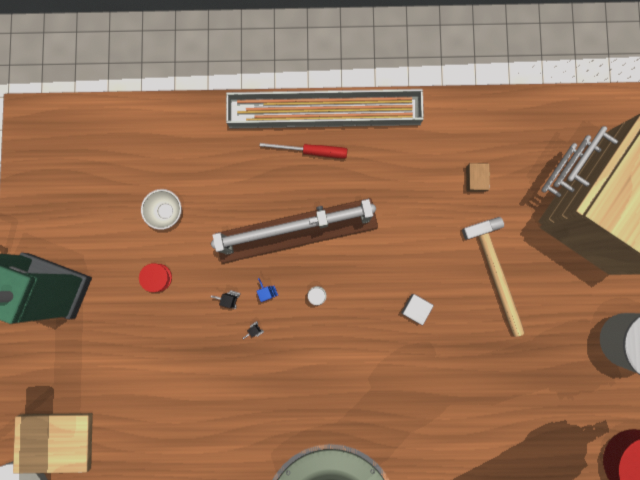

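The larger black clip is at top (229,300), with its hook pointing left (+y). The rail runs from (218,242) to (368,209), with the collar at (318,218). Next I'll zoom in on both.

```bash
cat > h.py <<'E'
import numpy as np, cv2
from workcell import telemetry, vision
def cam(n):
    c=vision.camera_info(n); return c["mtx"],cv2.Rodrigues(c["rvec"])[0],np.ravel(c["tvec"])
def ray(n,u,v,z):
    K,R,t=cam(n); d=R.T@np.linalg.inv(K)@[u,v,1.]; o=-R.T@t
    return o+d*(z-o[2])/d[2]
def proj(n,P):
    K,R,t=cam(n); p=(R@np.atleast_2d(P).T).T+t; p=p@K.T; return p[:,:2]/p[:,2:]
E
python3 - <<'E'
from h import *
t=cv2.imread("pics/top0.png"); s=cv2.imread("pics/scene0.png")
a=cv2.resize(t[280:350,200:280],None,fx=5,fy=5,interpolation=cv2.INTER_CUBIC)
b=cv2.resize(s[190:265,370:450],None,fx=5,fy=5,interpolation=cv2.INTER_CUBIC)
b=b[:350]
c=cv2.resize(t[195:265,205:385],None,fx=4.4,fy=3.5,interpolation=cv2.INTER_CUBIC)
c=cv2.resize(c,(800,245))
cv2.imwrite("pics/z.png",np.vstack([np.hstack([a,b]),c]))
for n,u,v,z in[("top",229,300,.072),("top",218,242,.131),("top",368,209,.131),("top",318,218,.12)]: print(ray(n,u,v,z))
E
```

```text
[0.46376969 0.20351449 0.072     ]
[0.58098792 0.21311878 0.131     ]
[ 0.64186052 -0.08691069  0.131     ]
[0.62695859 0.01353985 0.12      ]
```

View pics/z.png

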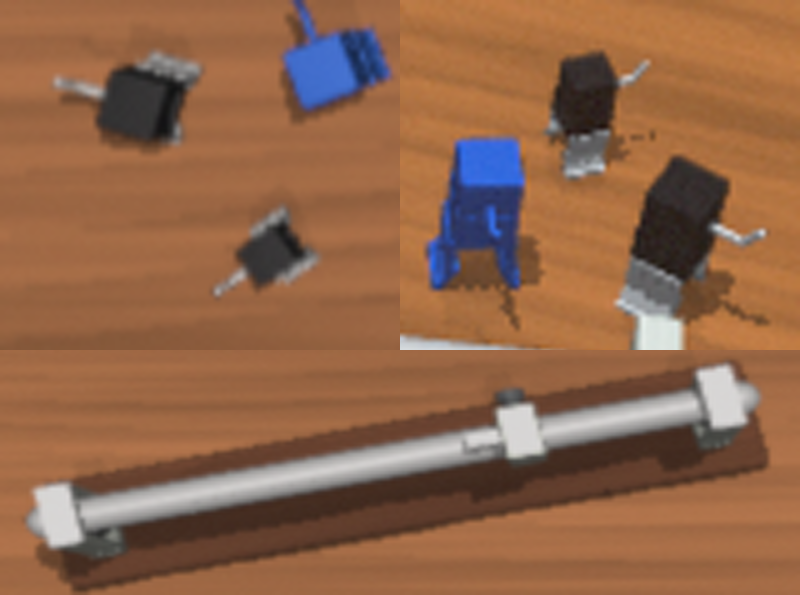

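```bash
cat > est.py <<'E'
from h import *
from scipy.optimize import minimize, least_squares
def T(p,P):
    x,y,a=p; c,s=np.cos(a),np.sin(a); P=np.atleast_2d(P)
    return np.c_[x+c*P[:,0]-s*P[:,1],y+s*P[:,0]+c*P[:,1],P[:,2]]
box=np.array([[a,b,z] for a in(-13,13) for b in(-13,13) for z in(30,72)])/1e3
E
python3 - <<'E'
from est import *
im={"top":cv2.imread("pics/top0.png"),"scene":cv2.imread("pics/scene0.png")}
roi={"top":(212,285,245,318),"scene":(405,215,448,256)}
S=8;M={}
for n,(a,b,c,d) in roi.items():
    M[n]=cv2.resize(im[n][b:d,a:c].max(2),None,fx=S,fy=S,interpolation=cv2.INTER_CUBIC)<72
def cost(p):
    r=0
    for n,(a,b,c,d) in roi.items():
        q=(proj(n,T(p,box))+.5-[a,b])*S-.5
        m=np.zeros(M[n].shape,np.uint8); cv2.fillConvexPoly(m,cv2.convexHull(q.astype(np.float32)).round().astype(int),1)
        m=m>0; r+=1-(m&M[n]).sum()/(m|M[n]).sum()
    return r
best=min((minimize(cost,[.46,.204,a],method="Nelder-Mead",options=dict(initial_simplex=[[.46,.204,a],[.47,.204,a],[.46,.214,a],[.46,.204,a+.2]])) for a in(-.5,-.3,-.1,.1)),key=lambda r:r.fun)
clip=best.x; print("clip",clip,np.degrees(clip[2]),best.fun)
# hook tip check
print("hook pred",proj("top",T(clip,[0,.034,.066])),proj("scene",T(clip,[0,.034,.066])),"seen 211.4,296.6 / 443,236.6")
# rail: posts and collar in top
A=ray("top",218.5,242.1,.116)[:2];B=ray("top",367,207.9,.116)[:2];C=ray("top",322,218.1,.125)[:2]
d=A-B;L=np.hypot(*d);yaw=np.arctan2(-d[0],d[1]);u=d/L;m=(A+B)/2
print("L",L,"mid",m,"yaw",np.degrees(yaw),"collar face along",(C-m)@u+.009,"lat",(C-m)@[u[1],-u[0]], "tip along",(ray("top",309.4,221,.12)[:2]-m)@u)
np.save("m.npy",[*clip,*m,yaw])
def seg(n,p,P,col):
    q=proj(n,T(p,P)); cv2.polylines(im[n],[np.round(((q+.5)*16-8)).astype(int)],False,col,1,cv2.LINE_AA,4)
r=[*m,yaw]
out=[]
for n in im:
    a,b,c,e={"top":(200,190,400,315),"scene":(235,195,445,325)}[n]
    sc=800/(c-a)
    I=cv2.resize(im[n][b:e,a:c],None,fx=sc,fy=sc,interpolation=cv2.INTER_CUBIC)
    def seg(p,P,col):
        q=(proj(n,T(p,P))+.5-[a,b])*sc; cv2.polylines(I,[q.round().astype(int)],False,col,1,cv2.LINE_AA)
    for z in(.03,.072): seg(clip,np.array([[-13,-13],[13,-13],[13,13],[-13,13],[-13,-13]])@[[.001,0,0],[0,.001,0]]+[0,0,z],(0,255,0))
    seg(clip,[[0,.013,.056],[0,.034,.066]],(0,255,255))
    for x in(-.01,.01): seg(r,[[x,-.155,.095],[x,.155,.095]],(0,255,0))
    f=(C-m)@u+.009
    seg(r,[[-.015,f,.125],[.015,f,.125],[.015,f-.018,.125],[-.015,f-.018,.125],[-.015,f,.125]],(0,0,255))
    seg(r,[[-.035,-.18,.015],[.035,-.18,.015],[.035,.18,.015],[-.035,.18,.015],[-.035,-.18,.015]],(255,0,0))
    out.append(I)
    cv2.imwrite(f"pics/ov_{n}.png",I)
o=np.vstack(out); cv2.imwrite("pics/ov.png",cv2.resize(o,None,fx=.6,fy=.6,interpolation=cv2.INTER_AREA))
E
```

```text
clip [ 0.46237716  0.21185506 -0.18515951] -10.608858700507126 0.32630448062179696
hook pred [[209.78284037 297.89091787]] [[442.39494148 234.47446071]] seen 211.4,296.6 / 443,236.6
L 0.3084761458668248 mid [0.61416884 0.06473297] yaw 12.035947458084866 collar face along -0.0515055389885028 lat -0.0008352651900184588 tip along -0.034460895996873755
```

View pics/ov.png

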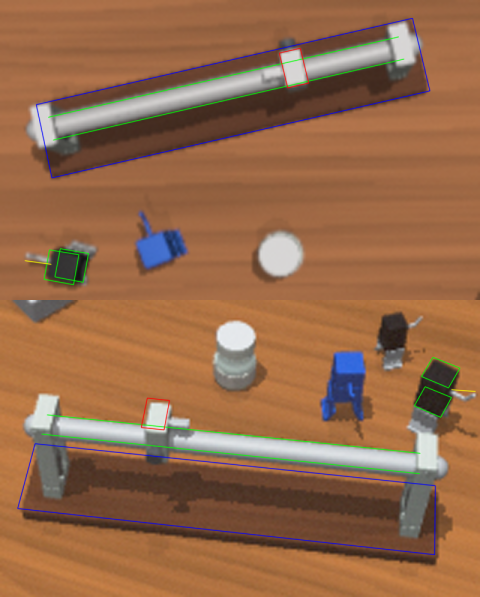

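The overlay fits both cameras to about 2 mm. The clip's hook suggests a yaw nearer −13°, and gripping will square it up. Next I need the tool's current yaw.

```bash
python3 - <<'E'
from est import *
from scipy.spatial.transform import Rotation as Ro
s=telemetry.observe(); R=Ro.from_euler("xyz",s["tool_rot"]).as_matrix(); print(R.round(4))
y=R[:2,1]; print("jaw dir deg",np.degrees(np.arctan2(y[1],y[0])))
print(ray("top",211.4,296.6,.066), ray("scene",443,236.6,.066), ray("top",226.6,300.6,.072), ray("scene",427.4,228.4,.072))
E
```

```text
[[-4.000e-04  3.106e-01 -9.506e-01]
 [ 9.000e-04 -9.506e-01 -3.106e-01]
 [-1.000e+00 -1.000e-03  1.000e-04]]
jaw dir deg -71.90644413094469
[0.47128021 0.24187256 0.066     ] [0.47365456 0.24746155 0.066     ] [0.46260732 0.20854014 0.072     ] [0.46819992 0.21358119 0.072     ]
```

Call:
play_rows:
  deltas:
    - [20,27,0,0,0,3.5,70]
    - [32,43,0,0,0,3.5,60]
    - [32,43,0,0,0,3.5,60]
    - [32,43,0,0,0,3.5,60]
    - [32,43,0,0,0,3.5,60]
    - [32,43,0,0,0,3.5,60]
    - [32,43,0,0,0,3.5,60]
    - [32,43,0,0,0,3.5,60]

```text
clock: 1.1
position: [0.4388, -0.2646, 0.2312]
tool_rot: [-0.785, 1.571, -3.12]
force: [0.5, 0.5, 0.7]
grip_width: 0.0603
```

Call:
play_rows:
  deltas:
    - [2,50,0,0,0,3.5,60]
    - [4,50,0,0,0,3.5,60]
    - [4,50,0,0,0,3.5,60]
    - [4,50,0,0,0,3.5,60]
    - [4,50,0,0,0,3.5,60]
    - [4,50,0,0,0,3.5,60]
    - [3,45,0,0,0,3.5,60]
    - [0,20,0,0,0,2,60]

```text
clock: 2.1
position: [0.4628, 0.1012, 0.2312]
tool_rot: [-2.417, 1.57, 1.995]
force: [0.2, -0.8, -0.5]
grip_width: 0.06
```

Call:
play_rows:
  deltas:
    - [0,35,0,0,0,2,60]
    - [1,40,0,0,0,2,60]
    - [0,30,-20,0,0,0,60]
    - [0,5,-40,0,0,0,60]
    - [0,0,-30,0,0,0,60]
    - [0,0,-10,0,0,0,60]
    - [0,0,0,0,0,0,60]

```text
clock: 2.98
position: [0.4642, 0.2086, 0.1314]
tool_rot: [-0.799, 1.57, -2.605]
force: [0.1, -0.1, -0.2]
grip_width: 0.06
```

```bash
python3 - <<'E'
from est import *
s=telemetry.observe();print(s["position"],s["tool_rot"])
o=[]
for n,(a,b) in{"top":(190,260),"scene":(385,190)}.items():
    im=vision.grab_frame(n); o.append(cv2.resize(im[b:b+80,a:a+80,::-1],None,fx=5,fy=5,interpolation=cv2.INTER_CUBIC))
    print(n,proj(n,s["position"]))
cv2.imwrite("pics/pre.png",np.hstack(o))
E
```

```text
[0.46417532 0.20856152 0.13136578] [-0.79926199  1.57022079 -2.60456288]
top [[220.15412638 301.0443552 ]]
scene [[430.4561187 206.7373652]]
```

View pics/pre.png

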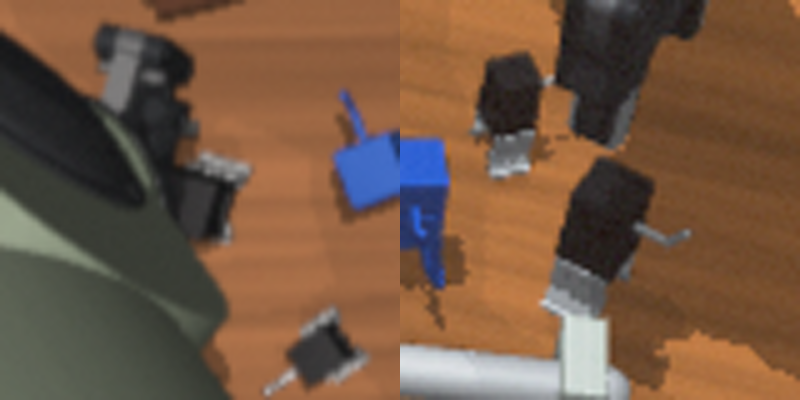

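Call:
play_rows:
  deltas:
    - [0,2,-20,0,0,0,60]
    - [0,0,-30,0,0,0,60]
    - [0,0,-25,0,0,0,60]
    - [0,0,-15,0,0,0,60]
    - [0,0,-3.5,0,0,0,60]
    - [0,0,0,0,0,0,60]

```text
clock: 3.82
position: [0.4645, 0.2111, 0.0384]
tool_rot: [2.201, 1.57, 0.396]
force: [-0.2, 1.4, -0.4]
grip_width: 0.0601
```

Call:
play_rows:
  deltas:
    - [0,0,0,0,0,0,30]
    - [0,0,0,0,0,0,24]
    - [0,0,0,0,0,0,15]
    - [0,0,0,0,0,0,15]
    - [0,0,0,0,0,0,15]
  grip_force: 50

```text
clock: 4.45
position: [0.4643, 0.211, 0.0382]
tool_rot: [2.036, 1.57, 0.231]
force: [-0.5, -0.9, 7.2]
grip_width: 0.0256
```

Call:
play_rows:
  deltas:
    - [0,0,10,0,0,0,15]
    - [0,0,30,0,0,0,15]
    - [0,0,40,0,0,0,15]
    - [0,0,40,0,0,0,15]
    - [0,0,10,0,0,0,15]
    - [0,0,0,0,0,0,15]

```text
clock: 5.2
position: [0.4642, 0.2107, 0.1682]
tool_rot: [1.959, 1.57, 0.154]
force: [0.2, -0.2, -1.5]
grip_width: 0.0256
```

Call:
play_rows:
  deltas:
    - [10,-8,0,0,0,3,15]
    - [20,-17,0,0,0,4,15]
    - [25,-20,0,0,0,4,15]
    - [25,-20,0,0,0,4,15]
    - [25,-20,0,0,0,4,15]
    - [20,-17,0,0,0,4,15]
    - [12,-10,0,0,0,2.4,15]
    - [6.5,-5,0,0,0,0,15]

```text
clock: 6.2
position: [0.6074, 0.0932, 0.1662]
tool_rot: [-1.7, 1.569, -3.062]
force: [0.1, -0.3, -2.0]
grip_width: 0.0253
```

```bash
python3 - <<'E'
from est import *
from scipy.spatial.transform import Rotation as Ro
s=telemetry.observe();R=Ro.from_euler("xyz",s["tool_rot"]).as_matrix();print(s["position"],s["force"],s["grip_width"],R.round(3)[:, :2], np.degrees(np.arctan2(R[1,1],R[0,1])))
o=[]
for n,(a,b,w) in{"top":(235,185,100),"scene":(310,195,100)}.items():
    im=vision.grab_frame(n); cv2.imwrite(f"pics/h_{n}.png",im[:,:,::-1]); o.append(cv2.resize(im[b:b+w,a:a+w,::-1],(400,400),interpolation=cv2.INTER_CUBIC))
cv2.imwrite("pics/held.png",np.hstack(o))
E
```

```text
[0.60739482 0.09323747 0.16622407] [ 0.07079606 -0.31217863 -1.97505297] 0.02529346843467738 [[-0.002  0.978]
 [-0.     0.207]
 [-1.    -0.002]] 11.944783872269754
```

View pics/held.png

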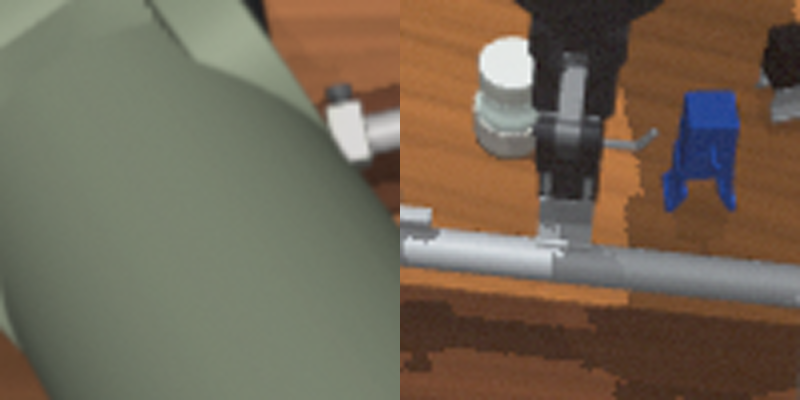

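The clip is held upright over the open stretch of the rail, with the hook towards +y and the tongue to the left. I'll descend to just above first contact and watch the force.

Call:
play_rows:
  deltas:
    - [0,0,-10,0,0,0,15]
    - [0,0,-10,0,0,0,15]
    - [0,0,-8,0,0,0,15]
    - [0,0,0,0,0,0,15]
    - [0,0,0,0,0,0,15]

```text
clock: 6.92
position: [0.6077, 0.094, 0.14]
tool_rot: [1.739, 1.571, 0.378]
force: [-1.3, 0.1, -0.9]
grip_width: 0.0252
```

```bash
python3 - <<'E'
from est import *
im=vision.grab_frame("scene"); a,b,w=350,205,80
I=cv2.resize(im[b:b+60,a:a+w,::-1],(800,600),interpolation=cv2.INTER_CUBIC)
s=telemetry.observe(); print(s["position"],s["force"],s["moment"])
p=[*s["position"][:2],np.radians(12)]; f=s["position"][2]-.038
for d,col in((0,(0,255,0)),):
  for z in(.03,.072):
    q=(proj("scene",T(p,np.array([[13,-13,z*1e3],[13,13,z*1e3],[-13,13,z*1e3],[-13,-13,z*1e3],[13,-13,z*1e3]])/1e3+[0,0,f]))+.5-[a,b])*10
    cv2.polylines(I,[q.round().astype(int)],False,col,1,cv2.LINE_AA)
q=(proj("scene",T(p,[[.02,-.013,f],[.02,.013,f]]))+.5-[a,b])*10;cv2.polylines(I,[q.round().astype(int)],False,(0,255,255),1)
cv2.imwrite("pics/held2.png",I)
E
```

```text
[0.60772464 0.09400575 0.14008133] [ 0.14657717 -0.32230171 -1.23204833] [0.00538665 0.00574806 0.06396665]
```

View pics/held2.png

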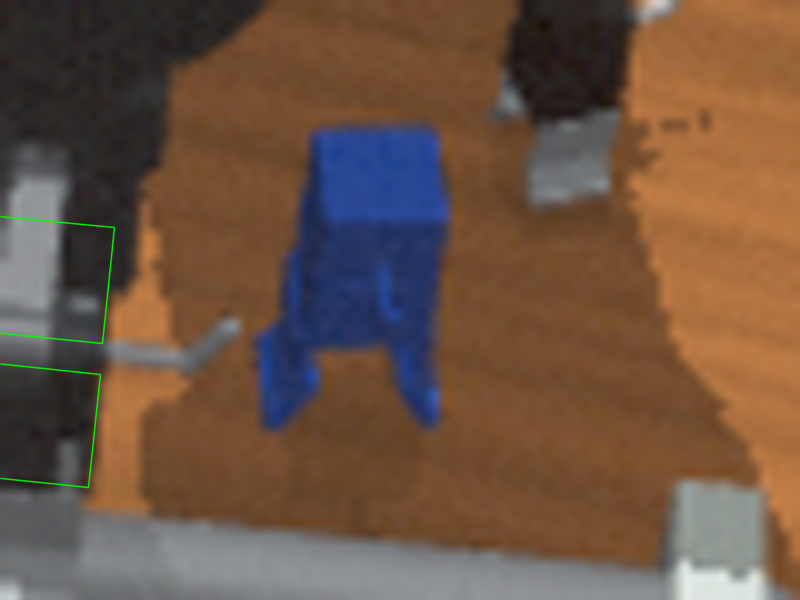

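The crop missed most of the clip, but the overlay matches its +y end. I'll continue by force.

Call:
play_rows:
  deltas:
    - [0,0,-3,0,0,0,15]
    - [0,0,-3,0,0,0,15]
    - [0,0,-2,0,0,0,15]
    - [0,0,0,0,0,0,15]

```text
clock: 7.48
position: [0.6075, 0.0939, 0.1316]
tool_rot: [-1.639, 1.571, -3.001]
force: [-1.1, -0.2, -1.6]
grip_width: 0.0252
```

Call:
play_rows:
  deltas:
    - [0,0,-2,0,0,0,15]
    - [0,0,-2,0,0,0,15]
    - [0,0,0,0,0,0,15]

```text
clock: 7.85
position: [0.6079, 0.094, 0.1279]
tool_rot: [1.732, 1.57, 0.371]
force: [2.9, -0.4, -0.7]
grip_width: 0.0254
```

Call:
play_rows:
  deltas:
    - [0,0,-2,0,0,0,15]
    - [0,0,-2,0,0,0,15]
    - [0,0,0,0,0,0,15]

```text
clock: 8.22
position: [0.6079, 0.094, 0.1239]
tool_rot: [1.725, 1.57, 0.363]
force: [4.1, 0.9, 3.1]
grip_width: 0.0253
```

Call:
play_rows:
  deltas:
    - [1.5,0.3,0,0,0,0,15]
    - [0,0,0,0,0,0,15]

```text
clock: 8.48
position: [0.609, 0.0942, 0.1237]
tool_rot: [-1.553, 1.57, -2.914]
force: [1.1, 0.5, 2.5]
grip_width: 0.0256
```

Call:
play_rows:
  deltas:
    - [1,0.2,0,0,0,0,15]
    - [0,0,0,0,0,0,15]

```text
clock: 8.72
position: [0.6093, 0.0942, 0.1234]
tool_rot: [-1.482, 1.569, -2.843]
force: [-4.2, -0.7, 2.5]
grip_width: 0.0252
```

Call:
play_rows:
  deltas:
    - [-0.7,-0.1,0,0,0,0,15]
    - [0,0,-1,0,0,0,15]
    - [0,0,-1,0,0,0,15]
    - [0,0,0,0,0,0,15]

```text
clock: 9.22
position: [0.6093, 0.0943, 0.1217]
tool_rot: [-1.334, 1.57, -2.695]
force: [-3.7, -0.8, 3.7]
grip_width: 0.0256
```

Call:
play_rows:
  deltas:
    - [0,0,-1,0,0,0,15]
    - [0,0,-1,0,0,0,15]
    - [0,0,-1,0,0,0,15]
    - [0,0,0,0,0,0,15]

```text
clock: 9.72
position: [0.6094, 0.0943, 0.1188]
tool_rot: [0.114, 1.571, -1.247]
force: [-4.3, -1.3, 6.1]
grip_width: 0.0255
```

Call:
play_rows:
  deltas:
    - [-0.6,-0.1,0,0,0,0,15]
    - [0,0,-1,0,0,0,15]
    - [0,0,-1,0,0,0,15]
    - [0,0,0,0,0,0,15]

```text
clock: 10.22
position: [0.6093, 0.0943, 0.1171]
tool_rot: [1.563, 1.57, 0.201]
force: [-3.2, -0.1, 6.5]
grip_width: 0.0254
```

Call:
play_rows:
  deltas:
    - [0,0,-1,0,0,0,15]
    - [0,0,-1,0,0,0,15]
    - [0,0,0,0,0,0,15]

```text
clock: 10.6
position: [0.6094, 0.0943, 0.1152]
tool_rot: [1.541, 1.569, 0.179]
force: [-3.1, -0.6, 7.8]
grip_width: 0.0251
```

Call:
play_rows:
  deltas:
    - [-0.4,-0.1,-1,0,0,0,15]
    - [0,0,-1,0,0,0,15]
    - [0,0,0,0,0,0,15]

```text
clock: 10.98
position: [0.6093, 0.0943, 0.1134]
tool_rot: [1.566, 1.569, 0.204]
force: [-1.5, -0.9, 9.5]
grip_width: 0.0252
```

Call:
play_rows:
  deltas:
    - [0,0,-1,0,0,0,15]
    - [0,0,0,0,0,0,15]

```text
clock: 11.22
position: [0.6093, 0.0943, 0.1125]
tool_rot: [1.593, 1.569, 0.231]
force: [-2.0, -0.6, 10.6]
grip_width: 0.0253
```

Call:
play_rows:
  deltas:
    - [0,0,-1,0,0,0,15]
    - [0,0,0,0,0,0,15]

```text
clock: 11.48
position: [0.6094, 0.0943, 0.1116]
tool_rot: [1.581, 1.568, 0.219]
force: [-2.3, -0.7, 10.7]
grip_width: 0.0257
```

Call:
play_rows:
  deltas:
    - [0,0,-1,0,0,0,15]
    - [0,0,0,0,0,0,15]

```text
clock: 11.72
position: [0.6094, 0.0944, 0.1106]
tool_rot: [1.584, 1.568, 0.223]
force: [-1.2, -0.9, 11.7]
grip_width: 0.0255
```

Call:
play_rows:
  deltas:
    - [0,0,-1,0,0,0,15]
    - [0,0,0,0,0,0,15]

```text
clock: 11.98
position: [0.6094, 0.0944, 0.1096]
tool_rot: [1.587, 1.568, 0.226]
force: [-1.6, -2.1, 13.1]
grip_width: 0.0256
```

```bash
python3 - <<'E'
from est import *
im=vision.grab_frame("scene"); a,b,w=290,205,120
I=cv2.resize(im[b:b+90,a:a+w,::-1],(800,600),interpolation=cv2.INTER_CUBIC)
s=telemetry.observe(); print(s["position"],s["force"],s["moment"])
cv2.imwrite("pics/push.png",I)
E
```

```text
[0.60943391 0.09438743 0.10966088] [-2.17287819 -0.78516519 12.07253855] [-0.20184924  0.4779344   0.04326763]
```

View pics/push.png

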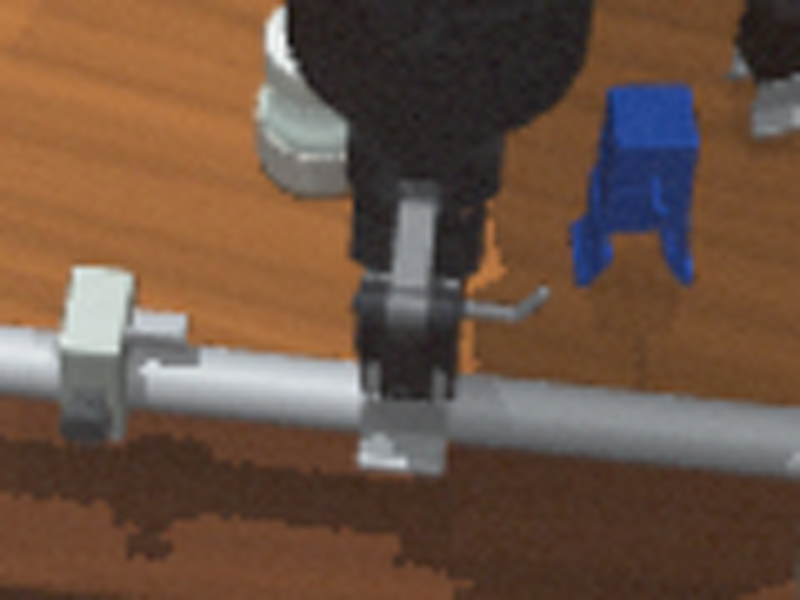

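The clip straddles the bar, in line, with a small gap left under the block. It hasn't snapped yet, so I'll carry on in small steps.

Call:
play_rows:
  deltas:
    - [-0.2,0,-0.8,0,0,0,15]
    - [0,0,0,0,0,0,15]

```text
clock: 12.28
position: [0.6093, 0.0944, 0.1089]
tool_rot: [1.582, 1.568, 0.22]
force: [-1.4, -0.8, 12.0]
grip_width: 0.0255
```

Call:
play_rows:
  deltas:
    - [0,0,-0.7,0,0,0,15]
    - [0,0,0,0,0,0,15]

```text
clock: 12.52
position: [0.6093, 0.0944, 0.1082]
tool_rot: [1.595, 1.568, 0.234]
force: [-1.2, -1.3, 13.5]
grip_width: 0.0255
```

Call:
play_rows:
  deltas:
    - [0,0,-0.6,0,0,0,15]
    - [0,0,0,0,0,0,15]

```text
clock: 12.78
position: [0.6093, 0.0944, 0.1076]
tool_rot: [1.599, 1.568, 0.238]
force: [-0.2, -1.2, 13.2]
grip_width: 0.0253
```

Call:
play_rows:
  deltas:
    - [0,0,-0.6,0,0,0,15]
    - [0,0,0,0,0,0,15]

```text
clock: 13.02
position: [0.6093, 0.0945, 0.107]
tool_rot: [1.609, 1.568, 0.247]
force: [-1.0, -1.0, 13.5]
grip_width: 0.0255
```

```bash
cat > sink.py <<'E'
from est import *
def g(x): return cv2.resize(x,None,fx=10,fy=10,interpolation=cv2.INTER_CUBIC)
def sink():
    A=cv2.imread("pics/scene0.png"); B=np.ascontiguousarray(vision.grab_frame("scene")[:,:,::-1])
    t=g(A[238:252,298:312]); r=cv2.matchTemplate(g(B[230:268,292:318]),t,cv2.TM_CCOEFF_NORMED)
    _,m,_,l=cv2.minMaxLoc(r); m_=np.load("m.npy"); p=m_[3:]
    P=T(p,[[0,-.06,.125],[0,-.06,.115]]); q=proj("scene",P); k=np.linalg.norm(q[1]-q[0])/.01
    d=np.array(l)/10-[6,8]; return d,m,d[1]/((q[1]-q[0])[1]/.01)*1e3
if __name__=="__main__":
    print(sink()); print(np.mean([telemetry.observe()["force"] for _ in range(3)],0))
E
python3 sink.py; python3 sink.py
```

```text
(array([0.2, 5.4]), 0.9791130423545837, np.float64(16.465002607124838))
[-0.90694094 -0.78795489 13.09458829]
(array([0.2, 5.4]), 0.9791378378868103, np.float64(16.465002607124838))
[-0.97850295 -0.24633164 13.05444598]
```

Call:
play_rows:
  deltas:
    - [0,0,-0.5,0,0,0,15]
    - [0,0,-0.5,0,0,0,15]

```text
clock: 13.38
position: [0.6093, 0.0945, 0.1061]
tool_rot: [1.612, 1.568, 0.251]
force: [-2.1, 0.3, 13.8]
grip_width: 0.0258
```

```bash
python3 sink.py
```

```text
(array([0.3, 5.5]), 0.979304313659668, np.float64(16.769910062812333))
[-2.13900272 -0.56458566 13.10270278]
```

Call:
play_rows:
  deltas:
    - [0,0,-0.5,0,0,0,15]
    - [0,0,-0.5,0,0,0,15]

```text
clock: 13.68
position: [0.6092, 0.0945, 0.1049]
tool_rot: [1.644, 1.568, 0.282]
force: [-1.3, -0.4, 8.1]
grip_width: 0.0254
```

Call:
play_rows:
  deltas:
    - [0,0,-0.5,0,0,0,15]
    - [0,0,0,0,0,0,15]

```text
clock: 13.92
position: [0.609, 0.0944, 0.104]
tool_rot: [1.667, 1.569, 0.306]
force: [-1.2, 0.3, 7.3]
grip_width: 0.0253
```

```bash
python3 sink.py
```

```text
(array([0.1, 3. ]), 0.9888865351676941, np.float64(9.147223670624909))
[-0.53745463 -0.35100477  6.74591988]
```

The force dropped from 13.8 to 7 N and the rail rose from 16.8 to 9 mm down, so the clip has snapped. I'll ease up now.

Call:
play_rows:
  deltas:
    - [0,0,2,0,0,0,15]
    - [0,0,2,0,0,0,15]
    - [0,0,2,0,0,0,15]
    - [0,0,0.5,0,0,0,15]
    - [0,0,0,0,0,0,15]

```text
clock: 14.6
position: [0.6088, 0.0943, 0.1104]
tool_rot: [1.743, 1.569, 0.382]
force: [5.9, 1.4, 2.3]
grip_width: 0.0255
```

```bash
python3 sink.py; python3 - <<'E'
from est import *
s=telemetry.observe();p=s["position"][:2];m=np.load("m.npy");a=m[5];u=np.array([-np.sin(a),np.cos(a)])
print(s["position"],"along from collar face",(p-m[3:5])@u+.0515,"lat",(p-m[3:5])@[u[1],-u[0]])
im=vision.grab_frame("scene")[205:295,290:410,::-1]
cv2.imwrite("pics/snap.png",cv2.resize(im,(800,600),interpolation=cv2.INTER_CUBIC))
E
```

```text
(array([0., 1.]), 0.990920901298523, np.float64(3.0490745568749698))
[5.01119177 1.81868999 1.87207828]
[0.60886979 0.09433929 0.11033242] along from collar face 0.08156047003062886 lat 0.00099110048856027
```

View pics/snap.png

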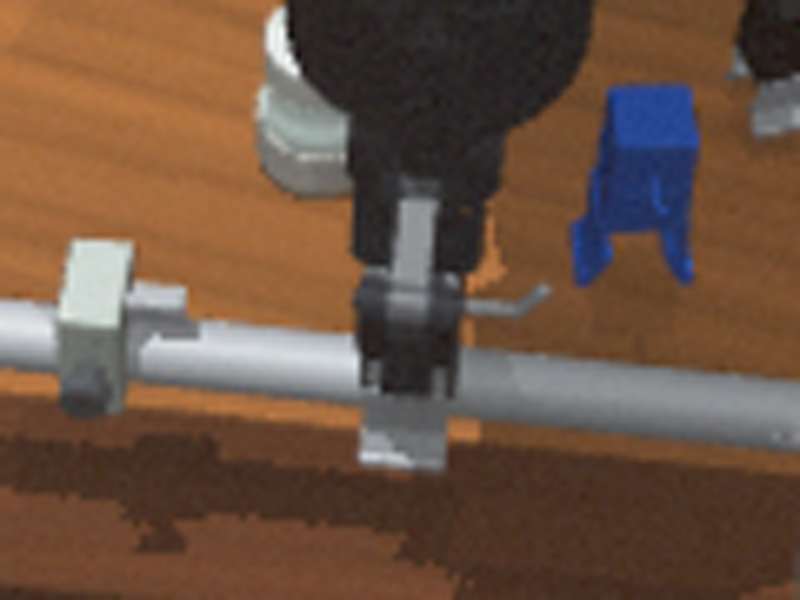

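The clip is fully seated on the bar, clear of the tongue. I'll slide it towards the collar along (0.21, −0.98).

Call:
play_rows:
  deltas:
    - [0.8,0.1,0,0,0,0,15]
    - [1,-5,0,0,0,0,15]
    - [1.5,-7,0,0,0,0,15]
    - [1.5,-7,0,0,0,0,15]
    - [1,-5,0,0,0,0,15]
    - [0,0,0,0,0,0,15]

```text
clock: 15.45
position: [0.6138, 0.071, 0.11]
tool_rot: [-3.087, 1.569, 1.835]
force: [1.5, 4.1, 2.4]
grip_width: 0.0254
```

Call:
play_rows:
  deltas:
    - [1,-5,0,0,0,0,15]
    - [1.5,-7,0,0,0,0,15]
    - [1.5,-7,0,0,0,0,15]
    - [1.3,-6,0,0,0,0,15]
    - [0.8,-4,0,0,0,0,15]
    - [0,0,0,0,0,0,15]

```text
clock: 16.2
position: [0.6198, 0.0422, 0.11]
tool_rot: [-3.077, 1.569, 1.845]
force: [1.3, 6.0, 3.0]
grip_width: 0.0256
```

```bash
python3 sink.py; python3 - <<'E'
from est import *
s=telemetry.observe();p=s["position"][:2];m=np.load("m.npy");a=m[5];u=np.array([-np.sin(a),np.cos(a)])
print(s["position"],"along from collar face",(p-m[3:5])@u+.0515,"lat",(p-m[3:5])@[u[1],-u[0]])
im=vision.grab_frame("scene")[205:280,270:370,::-1]
cv2.imwrite("pics/slide.png",cv2.resize(im,(800,600),interpolation=cv2.INTER_CUBIC))
E
```

```text
(array([-0.2,  1.1]), 0.914567768573761, np.float64(3.353982012562466))
[1.35207358 5.44705725 3.26001972]
[0.61985911 0.04223351 0.11002942] along from collar face 0.02830858375570512 lat 0.0008734679923560344
```

View pics/slide.png

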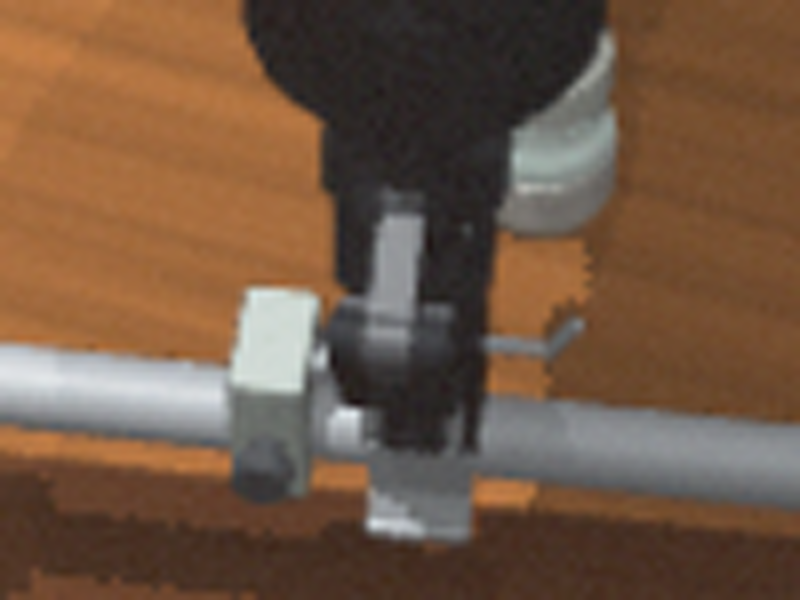

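The clip has slipped back along the pads, because the hook base now sits further from the finger. I'll measure the slip from the hook tip before regripping.

```bash
python3 - <<'E'
from est import *
m=np.load("m.npy");a=m[5];u=np.array([-np.sin(a),np.cos(a)])
for (x,y),sc,o,z,tcp in(((548,290),6.667,(290,205),.1384,.0816),((582,325),8,(270,205),.138,.0283)):
    p=ray("scene",x/sc+o[0]-.5,y/sc+o[1]-.5,z)[:2]; b=(p-m[3:5])@u+.0515-.034; print("bore along by hook",b,"tcp",tcp,"lat",(p-m[3:5])@[u[1],-u[0]])
E
```

```text
bore along by hook 0.08337420788662539 tcp 0.0816 lat 0.002827055641049119
bore along by hook 0.030376897835586752 tcp 0.0283 lat 0.0027812417860586876
```

```bash
python3 - <<'E'
from est import *
A=cv2.resize(cv2.imread("pics/snap.png"),(960,720),interpolation=cv2.INTER_CUBIC) # x8, origin 290,205
B=cv2.imread("pics/slide.png") # x8, origin 270,205
for nm,(x0,y0,x1,y1),P in(("finger",(455,215,530,375),[.02,0,.02]),("arms",(425,490,545,570),[.018,0,-.02]),("hook",(565,335,670,390),[0,.03,.02])):
    r=cv2.matchTemplate(B,A[y0:y1,x0:x1],cv2.TM_CCOEFF_NORMED);_,m,_,l=cv2.minMaxLoc(r)
    q=[proj("scene",T([*p,np.radians(12)],np.array(P)+[0,0,z]))[0] for p,z in(((.6088,.0943),.11),((.6198,.0422),.11))]
    print(nm,m,"moved",(l[0]-x0)/8-20,(l[1]-y0)/8,"expected",q[1]-q[0])
E
```

```text
finger 0.981547474861145 moved -32.625 -3.0 expected [-29.50782083  -3.09734921]
arms 0.9722378253936768 moved -28.0 -3.0 expected [-28.45284282  -3.04538829]
hook 0.7621932029724121 moved -29.125 -3.0 expected [-29.28383821  -3.02823071]
```

The clip moved about as far as the TCP did, so any slip is small. I'll continue gently and watch the along-rail force.

Call:
play_rows:
  deltas:
    - [0.6,-3,0,0,0,0,15]
    - [0.6,-3,0,0,0,0,15]
    - [0,0,0,0,0,0,15]

```text
clock: 16.68
position: [0.621, 0.0366, 0.11]
tool_rot: [3.132, 1.569, 1.771]
force: [1.0, 6.7, 2.0]
grip_width: 0.0252
```

Call:
play_rows:
  deltas:
    - [0.6,-3,0,0,0,0,15]
    - [0,0,0,0,0,0,15]

```text
clock: 16.92
position: [0.6217, 0.0336, 0.11]
tool_rot: [3.11, 1.569, 1.749]
force: [0.5, 7.7, 2.4]
grip_width: 0.0254
```

```bash
cat > st.py <<'E'
from est import *
import sys
from scipy.spatial.transform import Rotation as Ro
s=telemetry.observe();p=s["position"][:2];m=np.load("m.npy");a=m[5];u=np.array([-np.sin(a),np.cos(a)])
print(s["clock"],s["position"],s["force"],s["moment"],"along",(p-m[3:5])@u+.0515)
im=vision.grab_frame("scene")[205:280,270:370,::-1]
cv2.imwrite(sys.argv[1],cv2.resize(im,(800,600),interpolation=cv2.INTER_CUBIC))
A=cv2.imread("pics/slide.png");B=cv2.imread(sys.argv[1])
for nm,(x0,y0,x1,y1) in(("finger",(360,190,440,380)),("arms",(355,450,480,550)),("hook",(485,305,600,370))):
    r=cv2.matchTemplate(B,A[y0:y1,x0:x1],cv2.TM_CCOEFF_NORMED);_,q,_,l=cv2.minMaxLoc(r);print(nm,q,(l[0]-x0)/8,(l[1]-y0)/8, "mm/px ~1.82")
E
python3 st.py pics/s2.png
```

```text
16.925 [0.6216525  0.03363736 0.11004516] [0.49356529 7.71180047 2.40943335] [ 1.79732426 -0.26111397 -0.0317763 ] along 0.01952743033894031
finger 0.9826021194458008 -5.375 -0.5 mm/px ~1.82
arms 0.9618616104125977 -4.5 -0.5 mm/px ~1.82
hook 0.9198405146598816 -4.625 -0.5 mm/px ~1.82
```

Call:
play_rows:
  deltas:
    - [0.6,-3,0,0,0,0,15]
    - [0,0,0,0,0,0,15]

```text
clock: 17.23
position: [0.6222, 0.0307, 0.11]
tool_rot: [3.122, 1.569, 1.762]
force: [0.8, 6.7, 2.4]
grip_width: 0.0252
```

Call:
play_rows:
  deltas:
    - [0.3,-1.5,0,0,0,0,15]
    - [0,0,0,0,0,0,15]

```text
clock: 17.48
position: [0.6225, 0.0293, 0.11]
tool_rot: [3.101, 1.569, 1.741]
force: [0.9, 8.6, 3.0]
grip_width: 0.0252
```

Call:
play_rows:
  deltas:
    - [0.2,-1,0,0,0,0,15]
    - [0,0,0,0,0,0,15]

```text
clock: 17.73
position: [0.6227, 0.0289, 0.1101]
tool_rot: [3.079, 1.568, 1.719]
force: [0.3, 10.6, 2.7]
grip_width: 0.0256
```

```bash
python3 st.py pics/s3.png
```

```text
17.725 [0.62265092 0.02885669 0.11005866] [ 0.27020283 10.6395484   2.72778268] [ 2.40862365 -0.17737575 -0.0762802 ] along 0.014643665957766352
finger 0.9805955290794373 -8.375 -0.875 mm/px ~1.82
arms 0.9440245032310486 -7.125 -0.75 mm/px ~1.82
hook 0.8801169395446777 -7.375 -0.875 mm/px ~1.82
```

View pics/s3.png

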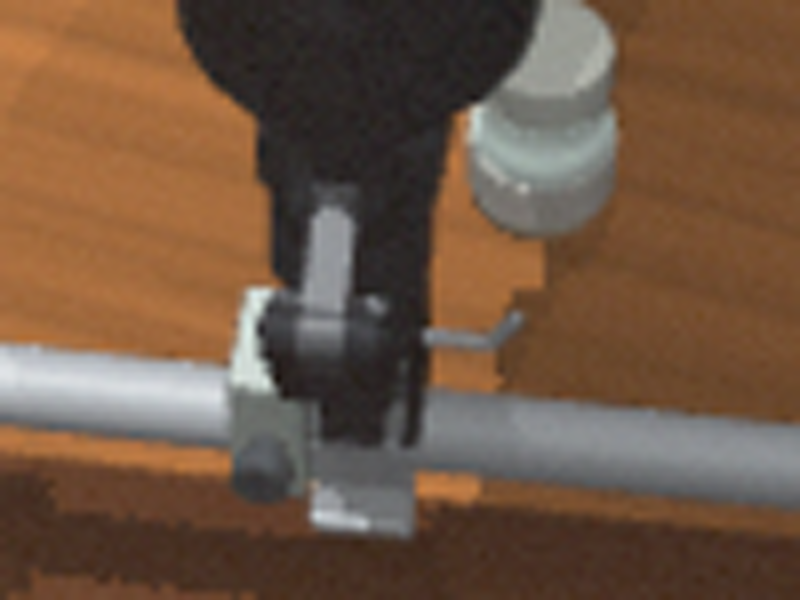

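Call:
play_rows:
  deltas:
    - [0.2,-1,0,0,0,0,15]
    - [0,0,0,0,0,0,15]

```text
clock: 18.02
position: [0.6227, 0.0288, 0.1101]
tool_rot: [3.097, 1.567, 1.738]
force: [0.1, 14.6, 2.3]
grip_width: 0.0253
```

Call:
play_rows:
  deltas:
    - [0.2,-1,0,0,0,0,15]
    - [0,0,0,0,0,0,15]

```text
clock: 18.27
position: [0.6227, 0.0287, 0.1101]
tool_rot: [3.117, 1.566, 1.759]
force: [-1.6, 18.6, 2.7]
grip_width: 0.0257
```

```bash
python3 st.py pics/s4.png
```

```text
18.275 [0.62266619 0.02868736 0.11005034] [-1.61565769 18.64187505  2.73023813] [ 4.16488373  0.4206415  -0.10223886] along 0.014474873523611993
finger 0.9816440343856812 -8.625 -0.75 mm/px ~1.82
arms 0.9438802599906921 -7.125 -0.75 mm/px ~1.82
hook 0.914840817451477 -7.375 -0.875 mm/px ~1.82
```

It's a hard stop. I'll relax the push, take off the vertical load and open, then look.

Call:
play_rows:
  deltas:
    - [-0.3,1.5,0,0,0,0,15]
    - [-0.4,2,0,0,0,0,15]
    - [0,0,1,0,0,0,15]
    - [0,0,1,0,0,0,15]
    - [0,0,0,0,0,0,15]

```text
clock: 18.95
position: [0.6226, 0.029, 0.1121]
tool_rot: [3.003, 1.57, 1.642]
force: [1.2, 6.1, 2.3]
grip_width: 0.0256
```

Call:
play_rows:
  deltas:
    - [0,0,0,0,0,0,28]
    - [0,0,0,0,0,0,34]
    - [0,0,0,0,0,0,45]
    - [0,0,0,0,0,0,60]
    - [0,0,0,0,0,0,60]

```text
clock: 19.58
position: [0.6227, 0.0282, 0.1121]
tool_rot: [-0.952, 1.571, -2.314]
force: [0.8, 0.2, 0.2]
grip_width: 0.0598
```

```bash
python3 st.py pics/s5.png; python3 sink.py
```

```text
19.575 [0.62265437 0.02817499 0.112089  ] [0.79799396 0.24570285 0.19760596] [ 0.01591302 -0.01428507  0.02489422] along 0.013976224874271276
finger 0.9124696254730225 -8.875 -3.625 mm/px ~1.82
arms 0.7234656810760498 -7.0 -1.375 mm/px ~1.82
hook 0.8659611344337463 -7.25 -1.875 mm/px ~1.82
(array([ 5.7, -6.5]), 0.5136611461639404, np.float64(-19.818984619687306))
[-0.54992456 -0.57186148  0.11645409]
```

View pics/s5.png

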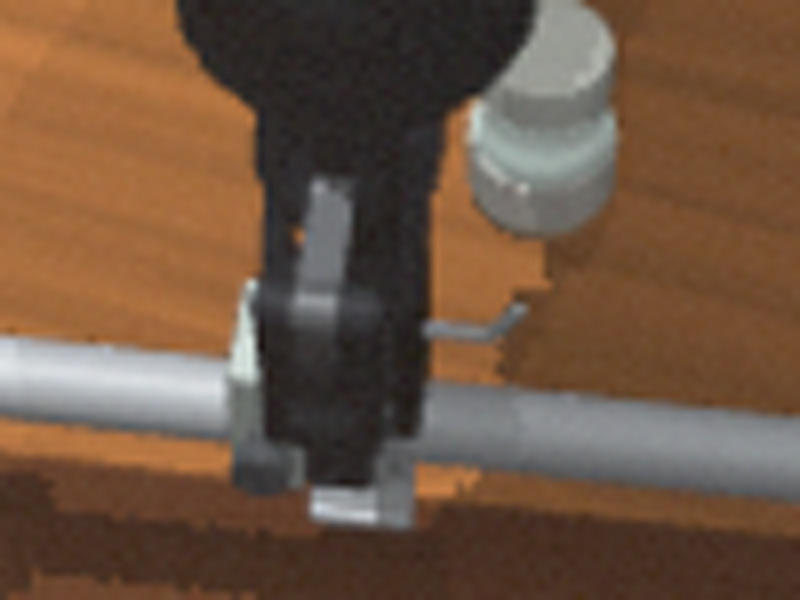

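That was the 12th and last picture, so I'll rely on numbers from here. It's not clear whether the clip or the finger edge met the collar. I'll regrip 6 mm farther back and push again gently to find out.

Call:
play_rows:
  deltas:
    - [-0.6,3,1,0,0,0,60]
    - [-0.6,2.9,0,0,0,0,60]
    - [0,0,0,0,0,0,30]
    - [0,0,0,0,0,0,20]
    - [0,0,0,0,0,0,15]
    - [0,0,0,0,0,0,15]
    - [0,0,0,0,0,0,15]

```text
clock: 20.55
position: [0.6215, 0.0341, 0.1131]
tool_rot: [3.087, 1.571, 1.726]
force: [-0.1, 0.3, 0.7]
grip_width: 0.0254
```

Call:
play_rows:
  deltas:
    - [0.2,-1,0,0,0,0,15]
    - [0.2,-1,0,0,0,0,15]
    - [0,0,0,0,0,0,15]

```text
clock: 20.92
position: [0.6215, 0.0339, 0.1131]
tool_rot: [3.135, 1.569, 1.775]
force: [-2.8, 9.6, 0.2]
grip_width: 0.0254
```

Call:
play_rows:
  deltas:
    - [0.2,-1,0,0,0,0,15]
    - [0,0,0,0,0,0,15]

```text
clock: 21.18
position: [0.6216, 0.0339, 0.1131]
tool_rot: [3.102, 1.568, 1.742]
force: [-3.1, 13.4, 0.5]
grip_width: 0.0253
```

The clip doesn't move at 13 N with the fingers clear of the collar, so the clip itself is against it. I'll relax, release and retreat.

Call:
play_rows:
  deltas:
    - [-0.3,1.5,0,0,0,0,15]
    - [-0.3,1.5,0,0,0,0,15]
    - [0,0,0,0,0,0,28]
    - [0,0,0,0,0,0,34]
    - [0,0,0,0,0,0,50]
    - [0,0,0,0,0,0,60]
    - [0,0,0,0,0,0,60]

```text
clock: 22.05
position: [0.6215, 0.0341, 0.1131]
tool_rot: [-0.987, 1.571, -2.348]
force: [-0.4, -0.2, 0.5]
grip_width: 0.06
```

Call:
play_rows:
  deltas:
    - [0,0,15,0,0,0,60]
    - [0,0,40,0,0,0,60]
    - [0,0,50,0,0,0,60]
    - [0,0,40,0,0,0,60]
    - [-5,-40,0,0,0,0,60]
    - [-15,-55,0,0,0,0,60]
    - [-15,-55,0,0,0,0,60]
    - [-15,-55,0,0,0,0,60]

```text
clock: 23.05
position: [0.5709, -0.1725, 0.2593]
tool_rot: [1.055, 1.57, -0.306]
force: [0.4, -0.8, -0.0]
grip_width: 0.0601
```

Call:
play_rows:
  deltas:
    - [-15,-55,0,0,0,0,60]
    - [-15,-55,0,0,0,0,60]
    - [-15,-50,0,0,0,0,60]
    - [0,0,0,0,0,0,60]
    - [0,0,0,0,0,0,60]

```text
clock: 23.68
position: [0.5267, -0.3303, 0.2589]
tool_rot: [1.667, 1.57, 0.306]
force: [0.8, 1.5, -0.4]
grip_width: 0.0597
```

```bash
python3 - <<'E'
from est import *
s=telemetry.observe();print(s["clock"],s["position"],s["force"])
m=np.load("m.npy");S=8;M={};im={}
f=-.0515
for n in("top","scene"):
    im[n]=vision.grab_frame(n)[:,:,::-1]; cv2.imwrite(f"pics/end_{n}.png",im[n])
def pose(b,l,a,dz): 
    a=m[5]+a; u=np.array([-np.sin(m[5]),np.cos(m[5])]); p=m[3:5]+u*(f+b)+np.array([u[1],-u[0]])*l
    return T([*p,a],box+[0,0,.075+dz])
for n in im:
    q=proj(n,pose(.013,0,0,0)); a,b=(q.min(0)-8).astype(int); c,d=(q.max(0)+8).astype(int)
    M[n]=(a,b,cv2.resize(np.ascontiguousarray(im[n][b:d,a:c]).max(2),None,fx=S,fy=S,interpolation=cv2.INTER_CUBIC)<72); print(n,M[n][2].mean())
def cost(x,ns=("top","scene")):
    r=0
    for n in ns:
        a,b,k=M[n]; q=(proj(n,pose(*x))+.5-[a,b])*S
        o=np.zeros(k.shape,np.uint8); cv2.fillConvexPoly(o,cv2.convexHull(q.astype(np.float32)).round().astype(int),1); o=o>0
        r+=1-(o&k).sum()/(o|k).sum()
    return r
x0=[.013,0,0,0]
for ns in(("top","scene"),("top",),("scene",)):
    k=4 if len(ns)==2 else 2
    g=lambda v:cost([*v,0,0][:4],ns)
    r=minimize(g,x0[:k],method="Nelder-Mead",options=dict(initial_simplex=np.vstack([x0[:k]]+[np.array(x0[:k])+d for d in np.diag([.008,.005,.15,.006])[:k,:k]])))
    print(ns,r.x,r.fun)
# by-standers / collar sanity: image change away from arm
A=cv2.imread("pics/scene0.png");D=cv2.absdiff(A,np.ascontiguousarray(im["scene"])).max(2)
for nm,(u,v) in dict(jar=(338,219),block=(252,189),spool=(502,286),bowl=(485,347),hammer=(160,229),driver=(270,351),box=(127,270),blue=(386,233)).items():
    t=A[v-14:v+14,u-14:u+14]; r=cv2.matchTemplate(np.ascontiguousarray(im["scene"][v-26:v+26,u-26:u+26]),t,cv2.TM_CCOEFF_NORMED); _,q,_,l=cv2.minMaxLoc(r); print(nm,round(q,2),l[0]-12,l[1]-12)
E
python3 sink.py
```

```text
23.675 [ 0.52671615 -0.33033203  0.25885472] [ 0.83180439  1.53296973 -0.36690572]
top 0.3036848262032086
scene 0.2491080866807611
('top', 'scene') [ 0.01472415  0.00126559  0.06053309 -0.003873  ] 0.6365860599574686
('top',) [0.01458206 0.0004548 ] 0.47920363557671497
('scene',) [0.01533231 0.00462871] 0.17665083499310552
jar 1.0 0 0
block 0.9 0 0
spool 0.97 0 0
bowl 0.99 0 0
hammer 0.99 0 0
driver 0.99 0 0
box 0.99 0 0
blue 1.0 0 0
(array([-0.4, -0.2]), 0.8045516610145569, np.float64(-0.6098149113749946))
[0.85724426 1.10468628 0.87243669]
```

```bash
python3 -c "
from workcell import workorder
print(workorder.job_done())"
```

```text
the job is handed in; nothing more can be done
None
```

The clip is snapped onto the rail, slid up to the collar with its hook trailing, and let go. I handed the job in at about 24 s; it reports no verdict.

- **Snap:** I pushed the clip down in the open stretch. Force rose to about 14 N with the rail about 17 mm down. It then dropped to 7 N and the rail sprang back to about 9 mm down, so I stopped and eased off.
- **Slide:** It slid along the rail at about 6 N and came to a hard stop, where I pushed to 18.6 N on the wrist at most. The finger edge might have been what touched the collar, so I regripped 6 mm back and pushed again. It did not move at 13 N, so the clip itself is against the collar. I then relaxed, opened, and moved well away.
- **Last checks:**
  - **Clip position:** The two cameras put the bore at 14.6–15.3 mm from the collar face. That fits 13 mm when butted, given an uncertainty of about 2 mm.
  - **Rail:** It is back at its unloaded height.
  - **Bystanders:** None of the things on the bench had moved in the scene image.
- **Disagreement:** The final silhouette fit was poor in the top view. The joint fit of both views put the clip 4 mm too low, and the scene view alone put it 4.6 mm sideways. Neither fits with a clip seated on the bar, so I went by the force and position readings. The 12 pictures were used up, so I did not view the final state.

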